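# Lock the anchor stud into the bench rail

### The arm

A 6-joint arm with a two-finger parallel gripper is mounted at the origin on the work surface. World frame = base frame: x ahead of the robot, y to its left, z up, the work surface at z = 0. Lengths are in m, angles in rad, forces in N, time in s.
With the tool pointing down it reaches from about 0.35 to 0.975 m from the base axis. Payload 17.4 kg.
Tool frame: the origin (TCP) lies at the very end of the fingers, on their centre line; the grasp point (between the pads) lies bot.grasp_offset behind it (bot.grasp_offset is the distance from the TCP to the grasp point, in m); z points along the fingers, y is the direction in which the jaws open and shut (so a half turn about z gives the same grasp; the last joint's range is limited). The gripper opens to 85 mm and grips with 20 to 120 N. Pads are 22 mm wide; open, the fingers measure 114 mm over their backs; the gripper's body (76 mm by 85 mm) begins 54 mm behind the grasp point. The pads swing forward as they close: fully open they stand 13 mm farther back than shut.
Start: joints at [1.3, 0.116, 1.442, -0, 1.584, -0.038], TCP at [0.156, 0.657, 0.211] pointing down, gripper open.
Joint ranges: [-2.83, 2.83], [-0.83, 2.19], [0.07, 2.5], [-1.14, 4.28], [0.01, 3], [-2.97, 2.97]. Speed limits (rad/s): [1.89, 1.89, 2.22, 3.14, 3.14, 3.14].

### API

Orientations are given as a 3x3 rotation matrix whose columns are the frame's x, y, z axes.
In Python, from workcell import sensors, optics, workorder, bot gives the robot as it stands. The module is installed in compiled form; this text tells all that it offers.
- The arm moves only by the tool step_arm, never from a script. Its argument "moves" is a list of rows, each an object with "jaw": the finger opening in mm, from 0 to 85.4; "dp": the shift along the tool's x, y, z in mm, a list of three; "roll": the turn about the tool's z in degrees. In form: [{"jaw": jaw, "dp": [x, y, z], "roll": roll}, ...]. A call has 1 to 12 rows; each row shifts and turns the pose as measured when the row begins, along the tool's axes as they then stand; what a row does not reach is not made up. A row lasts 1/10 s, in which the tool goes at most 50 mm and 8.59 degrees, less where a joint would pass 70% of its speed; a pose out of reach is approached as far as the arm can. A call with a gripper value outside its range is refused whole. The fingers move at their own pace and stop on an object; "force" is the grip in N (left out, the last holds). Time passes only in rows, so rows that do not move let the fingers close. It gives the time, the measured TCP pose, the force and the opening at its end, in the units of the state.
- sensors.get_state(): the state, without advancing time (a new reading comes with each control period).
- optics.get_image(name): name is "scene" or "top" or "wrist"; returns the picture (400x640x3 uint8, blue, green, red); there is no depth.
- optics.calibration(name): a dict with "fx", "fy", "cx", "cy" (pixels), "cam_to_world" (4x4, takes a point from camera to world coordinates). Camera axes: x right, y down, z forward; pixel columns grow to the right and rows downward; lengths in m; the calibration is good to about 2 mm. A picture is of the moment at which its call begins: read the wrist's pose just before it. calibration takes no time and is no camera call; for the wrist camera it gives the pose at the moment of the call.
- workorder.job_done(): hands the job in, once; it reports no verdict.
The state is a dict: "t": time; "joint_positions": joint angles; "dq": joint speeds; "joint_efforts": joint torques, N m; "tcp_pos": TCP position; "orientation": TCP orientation; "contact_force": force on the tool from outside, world axes, zero at the start; "wrist_torque": the same for the moment, N m; "grip_width": finger opening in m.
Only numpy, scipy, OpenCV 4.12 (cv2) and the standard library are available. Lean on these libraries where they do the work, as an engineer would, in place of code of your own. Each camera call takes 0.05 s, during which the arm holds its last target. There are 200 camera calls.

### The job

Take the blue anchor stud out of its rack and let its T-shaped foot down through the orange-edged window of the bench rail, then slide it along under the cover, gently, until you feel the stop, ease it back about 4 mm so that it can turn in the cross pocket, turn it a quarter turn clockwise (seen from above) so that it locks, and let go. Never force it against the rail (your push should stay below about 12 N), and leave the orange spare stud, the white jar and the brown bottle where they are.

Things in the scene. Friction and masses are not known exactly. Their poses are not given: they have to be found in the camera images.
- stud: The anchor stud to be mounted, 105 to 210 g, loose, upright. Origin: centre of its underside; z up. Steel T-foot at the bottom: flat bar 30 mm along x, 14 mm along y, z 0 to 6 mm; half a turn makes no difference. Above it a round steel shank, 7 mm in diameter, z 6 to 30 mm, then a blue grip block.
- stud_grip (a point): Centre of the stud's blue plastic grip block, 47 mm above its underside. The block is 40 mm along x, 14 mm along y and 34 mm high, in line with the foot below, with a brass-rimmed socket on top. Grip it across its 14 mm.
- rail: Aluminium anchor rail fixed to the bench, 240 mm along its x, 54 along y, 20 high. Origin: centre of its underside. Inner floor 6 mm up, cover z 15 to 20 mm: the channel is 9 mm high for the 6 mm foot, and 19 to 20 mm wide (17.4 mm just before the pocket, with a gentle lead-in), so the foot goes in lengthwise, slides along x and cannot turn before the cross pocket. A mounted stud's underside is 6 mm above this origin. Rigid.
- window (a point): Centre of the rail's entry window (rail x = -85 mm, y = 0), level with the cover's top face, 20 mm above the bench. Opening 37 mm along the rail's x, 19 mm along y, orange edge on three sides; on the fourth (+x) an 11 mm wide slot for the shank begins. Axes as the rail's: +x points along the slot.
- slot_mid (a point): Point on the slot's middle line at rail x = +35 mm, cover top. Under the cover, the cross pocket's turning point lies within 35 mm of it either way along rail x; where exactly differs from run to run, is not measured and is hidden. The pocket is 35 mm along x and 39 mm across. Its far (+x) wall is the stop: when the foot meets it, the stud's axis is 4 mm beyond the pocket's turning point.
- slot_end (a point): Far end of the slot (rail x = +105 mm), cover top; the stud meets the hidden stop before this. Turning in the pocket needs the stud's axis within about 2.4 mm of the pocket's turning point. It turns only clockwise seen from above, is square across at 90 degrees and blocked about 10 degrees beyond. Carrying the foot 1 to 2 mm clear of the floor eases sliding and turning.
- rack: White plastic rack fixed to the bench, 170 mm along x, 52 mm along y, 22 mm high; origin: centre of its underside. Two pockets 38 x 22 mm at x = +45 and -45 mm, floor 5 mm up, hold the blue stud and the orange spare, in either order, long sides along the rack's x.
- spare: Spare stud, the same shape as the blue one but with an orange grip block, standing in the other pocket; to be left alone. Origin: centre of its underside.
- jar: White jar with a blue cap, 66 mm in diameter, 110 mm high, standing left of the rail; to be left alone. Origin: centre of its underside.
- amber: Brown bottle with a black cap, 60 mm in diameter, 130 mm high, standing right of the rack; to be left alone. Origin: centre of its underside.
Mind the look-alikes: they are no part of the job. Of the things shaped like the stud, the blue one is meant.

How it is judged:
On the way, in this order (a step that is already met when the one before it is completed fails the run):
1. the stud's foot is down in the channel below the entry window (z of stud in the frame of rail between 0.003 and 0.0095 m and y of stud in the frame of rail between -0.009 and 0.009 m and angle between stud's own z axis and vertical below 0.15 rad and x of stud in the frame of rail between -0.095 and -0.075 m), for 0.1 s.
2. the stud has slid along under the cover at least 78 mm past the window, foot still lengthwise (z of stud in the frame of rail between 0.003 and 0.0095 m and y of stud in the frame of rail between -0.009 and 0.009 m and angle between stud's own z axis and vertical below 0.15 rad and x of stud in the frame of rail above -0.007 m and angle between the x axis of stud and the x axis of rail, either way round below 0.35 rad), for 0.1 s.
At the end, for the whole second after the job is handed in: Blue stud upright (0.15 rad) and at rest in the rail: underside 3 to 9.5 mm above the rail's, within 9 mm of the slot's middle, at rail x -12 to 82 mm, turned across the slot within 0.26 rad; spare within 20 mm of its start, jar and bottle within 30 mm (z of stud in the frame of rail between 0.003 and 0.0095 m and y of stud in the frame of rail between -0.009 and 0.009 m and angle between stud's own z axis and vertical below 0.15 rad and x of stud in the frame of rail between -0.012 and 0.082 m and angle between the x axis of stud and the y axis of rail, either way round below 0.26 rad and linear speed of stud below 0.02 m/s and distance of spare from where it was at the start of the episode below 0.02 m and distance of each of jar, amber from where it was at the start of the episode below 0.03 m); the robot touches nothing.
It fails at once if the stud is forced against the rail with more than 45 N of contact force (contact force between stud and rail above 45 N).
It fails at once if the spare stud is moved more than 20 mm (distance of spare from where it was at the start of the episode above 0.02 m).
It fails at once if the jar or the bottle is moved more than 30 mm or tipped (distance of any of jar, amber from where it was at the start of the episode above 0.03 m or angle between any of jar, amber's own z axis and vertical above 0.3 rad).
It also fails if it takes over 62 s, if anything falls off the work surface, if the arm or the gripper's body presses on something with over 40 N, if the wrist force passes 120 N, or if a joint passes its speed limit or range.

## Working session

There is one attempt and no reset: what is moved stays moved. The work goes in short steps, Python scripts to look and compute and a tool call to move; the robot and the scene stay as the last step left them, time stands still between calls to the robot, and variables do not carry over. Pictures are saved under pics/ and viewed, about 8 in all and at most 12, crops included, and the job is handed in when it is done.

Besides the shell and the picture viewer there is one more tool, called by a JSON object that holds its "name" and its "arguments", one argument or row to a line. step_arm: Moves the arm, as the interface text tells. Its arguments: {"type":"object","properties":{"moves":{"type":"array","items":{"type":"object","properties":{"jaw":{"type":"number"},"dp":{"type":"array","items":{"type":"number"}},"roll":{"type":"number"}}}},"force":{"type":"number"}},"required":["moves"]}

```bash
mkdir -p pics; cat > h.py <<'E'
import numpy as np, cv2
from workcell import sensors, optics, workorder, bot
def ray(n,u,v,z):
    c=optics.calibration(n);T=np.array(c["cam_to_world"])
    d=T[:3,:3]@np.array([(u-c["cx"])/c["fx"],(v-c["cy"])/c["fy"],1]);o=T[:3,3]
    return o+d*(z-o[2])/d[2]
def proj(n,p):
    c=optics.calibration(n);T=np.array(c["cam_to_world"])
    q=T[:3,:3].T@(np.array(p)-T[:3,3]);return np.array([c["fx"]*q[0]/q[2]+c["cx"],c["fy"]*q[1]/q[2]+c["cy"]])
E
python3 - <<'E'
from h import *
for n in("top","scene","wrist"):
    cv2.imwrite(f"pics/{n}0.png",optics.get_image(n))
    print(n,np.round(np.array(optics.calibration(n)["cam_to_world"]),3).tolist(),optics.calibration(n)["fx"])
s=sensors.get_state();print(s,bot.grasp_offset)
E
```

```text
top [[0.003, -0.991, 0.132, 0.391], [-1.0, -0.002, 0.004, 0.016], [-0.004, -0.132, -0.991, 1.28], [0.0, 0.0, 0.0, 1.0]] 448.62360383606733
scene [[0.262, 0.559, -0.787, 1.378], [0.965, -0.145, 0.218, -0.204], [0.008, -0.816, -0.578, 0.69], [0.0, 0.0, 0.0, 1.0]] 432.41391997086725
wrist [[0.23, 0.935, 0.27, 0.087], [0.973, -0.221, -0.064, 0.674], [-0.0, 0.278, -0.961, 0.374], [0.0, 0.0, 0.0, 1.0]] 279.3319595984465
{'t': 0.15, 'joint_positions': array([ 1.30021495e+00,  1.16416293e-01,  1.44212966e+00, -2.84694999e-05,
        1.58401519e+00, -3.77817420e-02]), 'dq': array([-8.15213444e-04, -1.01873909e-03, -1.71593888e-03, -1.48042459e-03,
       -9.35037110e-05,  1.00569645e-03]), 'joint_efforts': array([ 4.26964161e-04, -7.32503986e+01, -6.32851338e+01, -1.97175091e-04,
        4.95097935e-03,  4.89673369e-05]), 'tcp_pos': array([0.15568348, 0.65662428, 0.21059339]), 'orientation': array([[-9.73024241e-01,  2.30702780e-01, -2.31437979e-04],
       [ 2.30702896e-01,  9.73023786e-01, -9.40860738e-04],
       [ 8.13547075e-06, -9.68873717e-04, -9.99999531e-01]]), 'contact_force': array([-0.50483204,  0.6502961 , -0.40326634]), 'wrist_torque': array([ 0.05319409, -0.00192475, -0.01551991]), 'grip_width': 0.08517906266240102} 0.0187
```

View pics/top0.png

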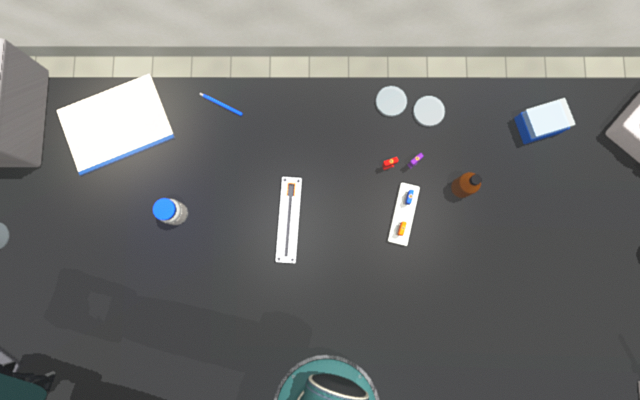

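View pics/scene0.png

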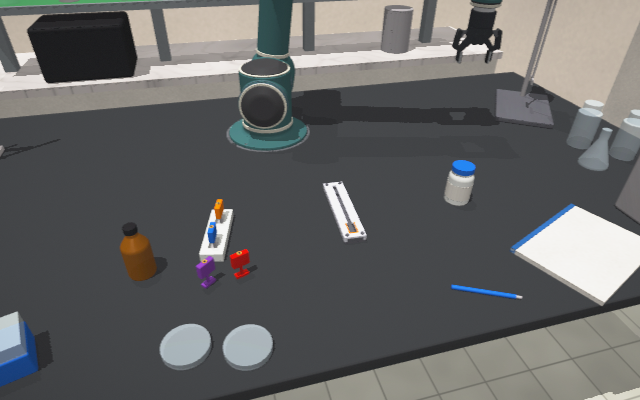

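Top view candidates: blue stud in the rack at (409,197) is the one meant. Orange spare is at (402,229), red look-alike at (390,162), purple at (417,158). The rail runs from (290,180), the window end, to (286,262). Close crop next.

```bash
python3 - <<'E'
import cv2,numpy as np
a=cv2.imread("pics/top0.png")
A=cv2.resize(a[172:268,270:310],None,fx=6,fy=6,interpolation=cv2.INTER_CUBIC)
B=cv2.resize(a[172:268,380:425],None,fx=6,fy=6,interpolation=cv2.INTER_CUBIC)
cv2.imwrite("pics/c1.png",np.hstack([A,B]))
E
```

```text
(no output)
```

View pics/c1.png

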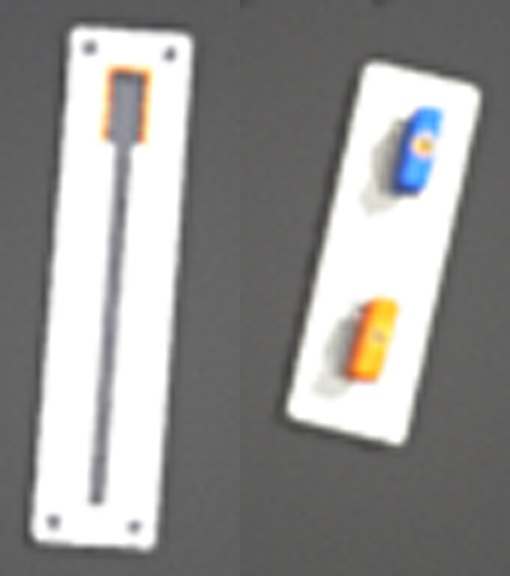

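```bash
cat > m.py <<'E'
from h import *
def px(c,ox,oy): return (c[0]+.5)/6-.5+ox,(c[1]+.5)/6-.5+oy
R=[ray("top",*px(c,270,172),.02) for c in [(70,27),(192,37),(157,550),(31,541)]]
K=[ray("top",*px((c[0]-240,c[1]),380,172),.022) for c in [(363,59),(484,90),(404,447),(286,417)]]
for nm,Q in(("rail",R),("rack",K)):
    Q=np.array(Q);ax=(Q[2]+Q[3]-Q[0]-Q[1])/2
    print(nm,Q.mean(0),"len",np.linalg.norm(ax),"wid",np.linalg.norm(Q[0]-Q[1]),np.linalg.norm(Q[2]-Q[3]),"yaw",np.degrees(np.arctan2(ax[1],ax[0])))
w=ray("top",*px((127,105),270,172),.02);e=ray("top",*px((96,504),270,172),.02)
d=e-w;print("win",w,"end",e,np.linalg.norm(d),np.degrees(np.arctan2(d[1],d[0])))
b=ray("top",*px((424-240,145),380,172),.005+.064);s=ray("top",*px((374-240,337),380,172),.069)
d=s-b;print("blue",b,"spare",s,np.linalg.norm(d),np.degrees(np.arctan2(d[1],d[0])))
E
python3 m.py
```

```text
rail [0.51760875 0.1062314  0.02      ] len 0.24299103488247842 wid 0.058352703370607314 0.05870569559661115 yaw 176.54850699946266
rack [ 0.53406785 -0.21883907  0.022     ] len 0.17388516490726524 wid 0.05882780148215896 0.05634307947590407 yaw 166.4788711091424
win [0.60364824 0.10043439 0.02      ] end [0.4154835  0.11284244 0.02      ] 0.18857340151181057 176.22723542178696
blue [ 0.57756101 -0.22909481  0.069     ] spare [ 0.49004927 -0.20445518  0.069     ] 0.09091432898526636 164.27501150399277
```

Rail, rack and stud all fit their known sizes and spacings. The stud's grip is near (0.578,-0.229) and the window near (0.603,0.1005). Tool yaw already matches the rack, so I'm moving above the stud.

{"name": "step_arm", "arguments": {
  "moves": [
    {"jaw": 85,"dp": [-28,-35,0],"roll": 0},
    {"jaw": 85,"dp": [-28,-35,0],"roll": 0},
    {"jaw": 85,"dp": [-28,-35,0],"roll": 0},
    {"jaw": 85,"dp": [-28,-35,0],"roll": 0},
    {"jaw": 85,"dp": [-28,-35,0],"roll": 0},
    {"jaw": 85,"dp": [-28,-35,0],"roll": 0},
    {"jaw": 85,"dp": [-28,-35,0],"roll": 0},
    {"jaw": 85,"dp": [-28,-35,0],"roll": 0},
    {"jaw": 85,"dp": [-28,-35,0],"roll": 0},
    {"jaw": 85,"dp": [-28,-35,0],"roll": 0},
    {"jaw": 85,"dp": [-28,-35,0],"roll": 0},
    {"jaw": 85,"dp": [-28,-35,0],"roll": 0}
  ]
}}

```text
t: 1.35
tcp_pos: [0.3894, 0.1553, 0.2077]
orientation: [[-0.975, 0.222, -0.0], [0.222, 0.975, -0.005], [-0.001, -0.005, -1.0]]
contact_force: [0.7, 0.6, 0.6]
grip_width: 0.0847
```

{"name": "step_arm", "arguments": {
  "moves": [
    {"jaw": 60,"dp": [-28,-35,3],"roll": 0},
    {"jaw": 60,"dp": [-28,-35,3],"roll": 0},
    {"jaw": 60,"dp": [-28,-35,3],"roll": 0},
    {"jaw": 60,"dp": [-28,-35,3],"roll": 0},
    {"jaw": 60,"dp": [-28,-35,3],"roll": 0},
    {"jaw": 60,"dp": [-28,-35,3],"roll": 0},
    {"jaw": 60,"dp": [-28,-35,3],"roll": 0},
    {"jaw": 60,"dp": [-28,-35,3],"roll": 0},
    {"jaw": 60,"dp": [-22,-26,3],"roll": 0},
    {"jaw": 60,"dp": [0,0,0],"roll": 0}
  ]
}}

```text
t: 2.35
tcp_pos: [0.5649, -0.2199, 0.1801]
orientation: [[-0.974, 0.228, 0.001], [0.228, 0.974, -0.004], [-0.002, -0.003, -1.0]]
contact_force: [-0.3, 0.5, -0.8]
grip_width: 0.06
```

```bash
cat > look.py <<'E'
import sys
from h import *
s=sensors.get_state();cal=optics.calibration("wrist");im=optics.get_image("wrist");n=sys.argv[1]
cv2.imwrite(f"pics/{n}.png",im)
import pickle;pickle.dump((cal,s),open(f"pics/{n}.pkl","wb"))
o=s["orientation"];print(s["t"],s["tcp_pos"].round(4),"xyaw",np.degrees(np.arctan2(o[1,0],o[0,0])).round(2),s["contact_force"].round(2),s["grip_width"].round(4))
E
python3 look.py w1
```

```text
Traceback (most recent call last):
  File "look.py", line 6, in <module>
    o=s["orientation"];print(s["t"],s["tcp_pos"].round(4),"xyaw",np.degrees(np.arctan2(o[1,0],o[0,0])).round(2),s["contact_force"].round(2),s["grip_width"].round(4))
                                                                                                                                            ^^^^^^^^^^^^^^^^^^^^^
AttributeError: 'float' object has no attribute 'round'
```

View pics/w1.png

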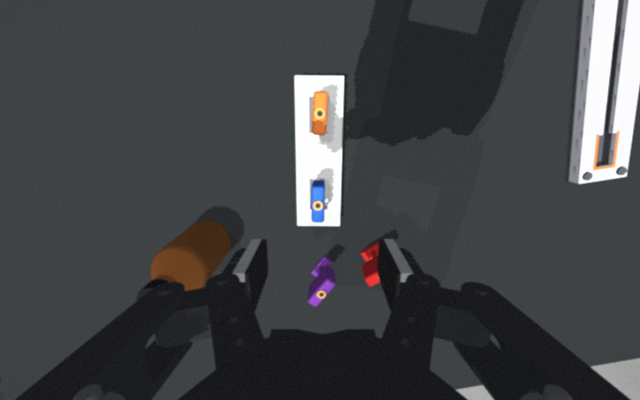

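The wrist view shows the blue stud's socket at (318,206), the spare at (320,114), the rack between, and the rail window at about (606,151).

```bash
sed -i 's/s\["grip_width"\].round(4)/round(s["grip_width"],4)/' look.py; cat >> h.py <<'E'
import pickle
def wray(n,u,v,z):
    c,s=pickle.load(open(f"pics/{n}.pkl","rb"));T=np.array(c["cam_to_world"])
    d=T[:3,:3]@np.array([(u-c["cx"])/c["fx"],(v-c["cy"])/c["fy"],1]);o=T[:3,3]
    return o+d*(z-o[2])/d[2]
E
python3 - <<'E'
from h import *
b=wray("w1",318,206,.069);s=wray("w1",320,114,.069);print(b,s,np.linalg.norm(b-s),np.degrees(np.arctan2(*(s-b)[1::-1])))
l=np.array([wray("w1",*p,.022) for p in((296,75),(344,75),(341,226),(297,226))]);print(l.mean(0),np.degrees(np.arctan2(*(l[0]+l[1]-l[2]-l[3])[1::-1])))
print("win",wray("w1",606,151,.02))
print("tcp-yaw",np.degrees(np.arctan2(.228,-.974)))
E
```

```text
[ 0.57926712 -0.22743948  0.069     ] [ 0.49166941 -0.20462071  0.069     ] 0.0905210175966716 165.39921793362905
[ 0.53570873 -0.21618386  0.022     ] 166.28963520326505
win [0.60473981 0.10404711 0.02      ]
tcp-yaw 166.82507339274898
```

{"name": "step_arm", "arguments": {
  "moves": [
    {"jaw": 50,"dp": [-15,-5,20],"roll": 0.5},
    {"jaw": 50,"dp": [0,0,30],"roll": 0},
    {"jaw": 50,"dp": [0,0,30],"roll": 0},
    {"jaw": 50,"dp": [0,0,0],"roll": 0}
  ]
}}

```text
t: 2.8
tcp_pos: [0.5779, -0.2246, 0.0995]
orientation: [[-0.972, 0.235, 0.003], [0.235, 0.972, -0.003], [-0.003, -0.003, -1.0]]
contact_force: [-0.4, 0.9, -0.3]
grip_width: 0.0499
```

```bash
python3 look.py w2
```

```text
2.8 [ 0.5779 -0.2246  0.0995] xyaw 166.39 [-0.37  0.88 -0.28] 0.0499
```

View pics/w2.png

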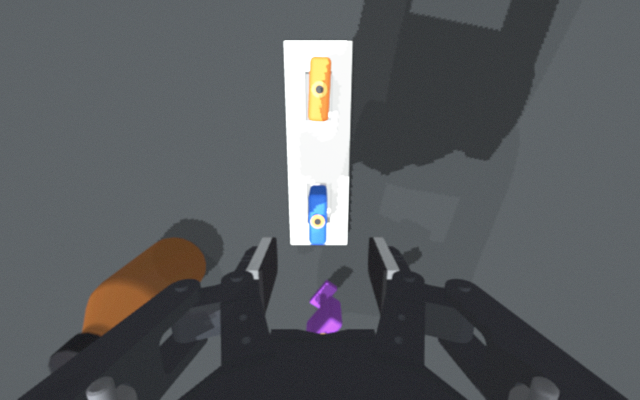

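Blue socket is at (318,221), centred between the pads to within a few mm. Purple stands well beyond, at (325,315).

```bash
python3 - <<'E'
from h import *
b=wray("w2",318,221,.069);s=wray("w2",320,89,.069);print(b,s,np.degrees(np.arctan2(*(s-b)[1::-1])))
c,st=pickle.load(open("pics/w2.pkl","rb"));print("tool delta mm",st["orientation"].T@(b-st["tcp_pos"])*1000)
print(wray("w2",324,290,.005))
E
```

```text
[ 0.57911173 -0.22754081  0.069     ] [ 0.49112225 -0.20452059  0.069     ] 165.3386270793306
tool delta mm [-1.78580647 -2.49590573 30.51156016]
[ 0.67959777 -0.24685903  0.005     ]
```

{"name": "step_arm", "arguments": {
  "moves": [
    {"jaw": 50,"dp": [-2,-2.5,20],"roll": 0.4},
    {"jaw": 50,"dp": [0,0,22],"roll": 0},
    {"jaw": 50,"dp": [0,0,18],"roll": 0},
    {"jaw": 50,"dp": [0,0,3],"roll": 0},
    {"jaw": 10,"dp": [0,0,0],"roll": 0},
    {"jaw": 10,"dp": [0,0,0],"roll": 0},
    {"jaw": 10,"dp": [0,0,0],"roll": 0},
    {"jaw": 10,"dp": [0,0,0],"roll": 0},
    {"jaw": 10,"dp": [0,0,0],"roll": 0}
  ],
  "force": 50
}}

```text
t: 3.75
tcp_pos: [0.5852, -0.2275, 0.0515]
orientation: [[-0.971, 0.24, 0.019], [0.24, 0.971, -0.01], [-0.021, -0.005, -1.0]]
contact_force: [-0.2, -0.8, 0.4]
grip_width: 0.0097
```

```bash
python3 - <<'E'
from h import *
s=sensors.get_state();print(s["joint_positions"].round(3),s["joint_efforts"].round(2),s["contact_force"],s["tcp_pos"],s["grip_width"])
E
python3 look.py w3
```

```text
[-0.411  0.088  1.736 -0.002  1.296 -1.739] [ 3.000e-02 -6.676e+01 -5.921e+01 -1.000e-02 -1.000e-01  0.000e+00] [-0.18332459 -0.84172296  0.36291324] [ 0.58515751 -0.22749496  0.05146481] 0.009653670107677087
3.75 [ 0.5852 -0.2275  0.0515] xyaw 166.13 [-0.18 -0.84  0.36] 0.0097
```

View pics/w3.png

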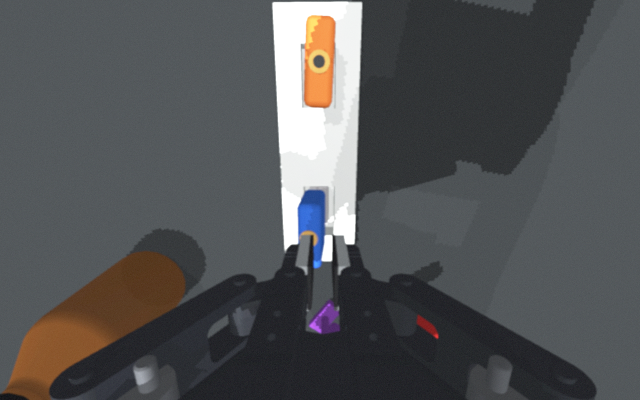

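The wrist view shows the left pad at about (308,255) sitting over the blue block and the gap to the right of it, so the block isn't between the pads. I'll check the scene camera.

```bash
python3 - <<'E'
from h import *
im=optics.get_image("scene");cv2.imwrite("pics/s1.png",im)
cv2.imwrite("pics/s1c.png",cv2.resize(im[150:290,100:270],None,fx=4,fy=4,interpolation=cv2.INTER_CUBIC))
print(proj("scene",sensors.get_state()["tcp_pos"]))
E
```

```text
[213.23347608 234.24305172]
```

View pics/s1c.png

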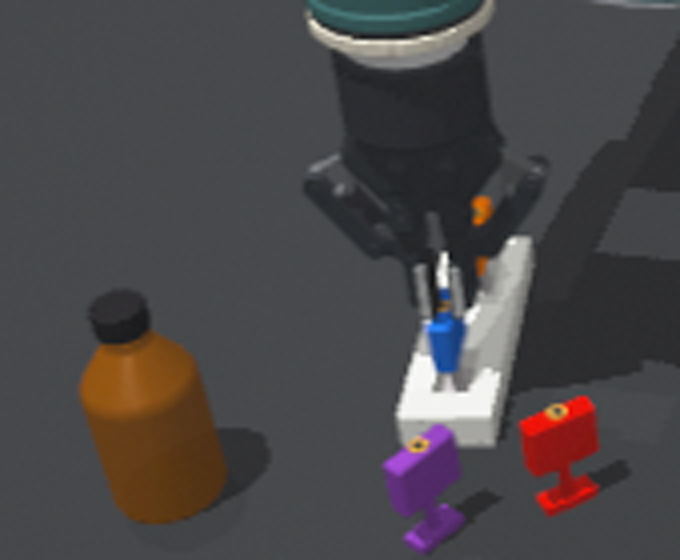

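The pads seem to have closed above or beside the block. I'll open, back off, and measure again with colour segmentation.

{"name": "step_arm", "arguments": {
  "moves": [
    {"jaw": 50,"dp": [0,0,0],"roll": 0},
    {"jaw": 50,"dp": [0,0,0],"roll": 0},
    {"jaw": 50,"dp": [0,0,0],"roll": 0},
    {"jaw": 50,"dp": [0,0,-25],"roll": 0},
    {"jaw": 50,"dp": [0,0,-25],"roll": 0},
    {"jaw": 50,"dp": [0,0,0],"roll": 0}
  ]
}}

```text
t: 4.45
tcp_pos: [0.5835, -0.2268, 0.1017]
orientation: [[-0.971, 0.24, 0.017], [0.24, 0.971, -0.009], [-0.018, -0.005, -1.0]]
contact_force: [0.8, 0.1, 0.1]
grip_width: 0.0497
```

```bash
python3 look.py w4; cat > blob.py <<'E'
import sys
from h import *
n=sys.argv[1];im=cv2.imread(f"pics/{n}.png");hsv=cv2.cvtColor(im,cv2.COLOR_BGR2HSV)
for nm,lo,hi in(("blue",(105,120,60),(125,255,255)),("orange",(8,180,150),(22,255,255))):
    m=cv2.inRange(hsv,lo,hi);k,l,st,c=cv2.connectedComponentsWithStats(m)
    for i in np.argsort(-st[1:,4])[:3]+1:
        if st[i,4]<15: continue
        r=cv2.minAreaRect(np.argwhere(l==i)[:,::-1].astype(np.float32));print(nm,st[i],c[i].round(1),np.round(cv2.boxPoints(r)).tolist())
E
python3 blob.py w2; python3 blob.py w4; python3 - <<'E'
from h import *
print(sensors.get_state()["joint_positions"].round(3))
E
```

```text
4.45 [ 0.5835 -0.2268  0.1017] xyaw 166.12 [0.76 0.06 0.13] 0.0497
blue [308 186  19  38 408] [317.2 199.3] [[308.0, 186.0], [326.0, 186.0], [326.0, 223.0], [308.0, 223.0]]
blue [312 224  14  21  60] [321.6 237.2] [[312.0, 244.0], [325.0, 224.0], [333.0, 229.0], [319.0, 249.0]]
blue [313 176  16  31 397] [320.1 189.5] [[313.0, 176.0], [328.0, 176.0], [328.0, 206.0], [313.0, 206.0]]
blue [325 217   3  16  28] [326.5 224.4] [[325.0, 232.0], [326.0, 217.0], [328.0, 217.0], [327.0, 232.0]]
[-0.411  0.049  1.695 -0.002  1.381 -1.739]
```

View pics/w4.png

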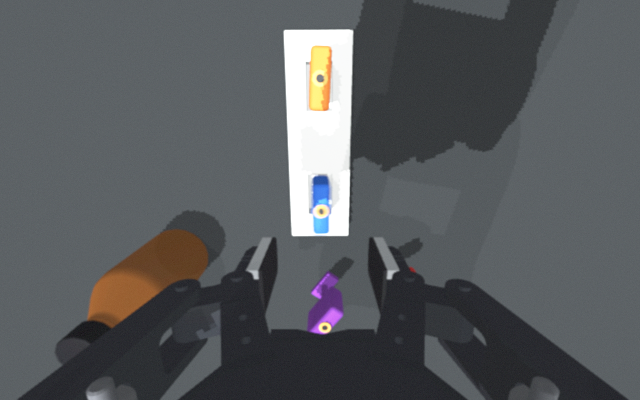

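The stud is still upright in its pocket (socket at (321,212)) and centred between the open pads. I'll check where the TCP and stud project relative to the pads.

```bash
python3 - <<'E'
from h import *
for n in("w2","w3","w4"):
    c,s=pickle.load(open(f"pics/{n}.pkl","rb"));T=np.array(c["cam_to_world"]);R=s["orientation"]
    def pr(p):
        q=T[:3,:3].T@(p-T[:3,3]);return (np.array([c["fx"]*q[0]/q[2]+c["cx"],c["fy"]*q[1]/q[2]+c["cy"]])).round(1)
    t=s["tcp_pos"];print(n,"cam in tool",(R.T@(T[:3,3]-t)*1000).round(1),"camz in tool",(R.T@T[:3,2]).round(3))
    for dz in(0,-8,-19,-40):print("  tool z",dz,pr(t+R@np.array([0,0,dz/1000])),pr(t+R@np.array([.011,0,dz/1000])),pr(t+R@np.array([0,.025,dz/1000])))
b=wray("w4",321,212,.069);s=wray("w4",320,78,.069);print(b,s,np.linalg.norm(b-s))
for z in (.06,.065,.075): print(z,np.linalg.norm(wray("w4",321,212,z)-wray("w4",320,78,z)))
E
```

```text
w2 cam in tool [  70.7    0.5 -163.1] camz in tool [-0.278  0.001  0.961]
  tool z 0 [321.3 235.3] [321.2 218.9] [360.9 235.3]
  tool z -8 [321.2 240.7] [321.2 223.6] [362.6 240.7]
  tool z -19 [321.2 248.8] [321.1 230.7] [365.3 248.8]
  tool z -40 [321.  267.8] [321.  247.5] [371.7 267.8]
w3 cam in tool [  70.7    0.5 -163. ] camz in tool [-0.278  0.001  0.961]
  tool z 0 [321.3 235.3] [321.3 218.9] [360.9 235.3]
  tool z -8 [321.3 240.7] [321.2 223.6] [362.7 240.7]
  tool z -19 [321.2 248.8] [321.2 230.7] [365.4 248.8]
  tool z -40 [321.1 267.8] [321.  247.5] [371.7 267.8]
w4 cam in tool [  70.7    0.5 -163. ] camz in tool [-0.278  0.001  0.961]
  tool z 0 [321.3 235.3] [321.2 218.9] [360.9 235.3]
  tool z -8 [321.2 240.7] [321.2 223.6] [362.6 240.7]
  tool z -19 [321.2 248.8] [321.1 230.7] [365.4 248.8]
  tool z -40 [321.  267.8] [321.  247.5] [371.7 267.8]
[ 0.57959821 -0.22628245  0.069     ] [ 0.4908194  -0.20490108  0.069     ] 0.0913172433851491
0.06 0.09554472168452491
0.065 0.09319612262931608
0.075 0.0884989245188986
```

{"name": "step_arm", "arguments": {
  "moves": [
    {"jaw": 50,"dp": [4,0,15],"roll": 0},
    {"jaw": 50,"dp": [0,0,10],"roll": 0},
    {"jaw": 50,"dp": [0,0,0],"roll": 0}
  ]
}}

```text
t: 4.8
tcp_pos: [0.578, -0.2253, 0.0698]
orientation: [[-0.971, 0.24, 0.012], [0.24, 0.971, -0.007], [-0.013, -0.004, -1.0]]
contact_force: [0.1, -0.1, -0.4]
grip_width: 0.0496
```

{"name": "step_arm", "arguments": {
  "moves": [
    {"jaw": 50,"dp": [0,0,10],"roll": 0},
    {"jaw": 50,"dp": [0,0,10],"roll": 0}
  ]
}}

```text
t: 5.0
tcp_pos: [0.5781, -0.2254, 0.0481]
orientation: [[-0.971, 0.24, 0.012], [0.24, 0.971, -0.007], [-0.013, -0.004, -1.0]]
contact_force: [0.3, -0.4, -0.0]
grip_width: 0.05
```

{"name": "step_arm", "arguments": {
  "moves": [
    {"jaw": 50,"dp": [0,0,8],"roll": 0},
    {"jaw": 50,"dp": [0,0,0],"roll": 0}
  ]
}}

```text
t: 5.2
tcp_pos: [0.5773, -0.225, 0.0368]
orientation: [[-0.971, 0.24, 0.009], [0.24, 0.971, -0.006], [-0.01, -0.003, -1.0]]
contact_force: [-0.6, 1.0, -0.8]
grip_width: 0.05
```

{"name": "step_arm", "arguments": {
  "moves": [
    {"jaw": 22,"dp": [-2,-1.5,0],"roll": 0},
    {"jaw": 22,"dp": [0,0,0],"roll": 0},
    {"jaw": 22,"dp": [0,0,0],"roll": 0}
  ],
  "force": 40
}}

```text
t: 5.5
tcp_pos: [0.5794, -0.2273, 0.0372]
orientation: [[-0.971, 0.24, 0.009], [0.24, 0.971, -0.006], [-0.01, -0.003, -1.0]]
contact_force: [-0.1, -0.2, 0.1]
grip_width: 0.022
```

```bash
python3 look.py w5;  python3 blob.py w5
```

```text
5.5 [ 0.5794 -0.2273  0.0372] xyaw 166.12 [-0.05 -0.2   0.14] 0.022
blue [ 308  205   25   53 1109] [319.9 229.7] [[308.0, 205.0], [332.0, 205.0], [332.0, 257.0], [308.0, 257.0]]
blue [307 262  27  29 560] [320.1 278.8] [[307.0, 262.0], [333.0, 262.0], [333.0, 290.0], [307.0, 290.0]]
orange [306  21  32  97 745] [320.4  72.7] [[304.0, 117.0], [308.0, 20.0], [338.0, 21.0], [334.0, 118.0]]
```

View pics/w5.png

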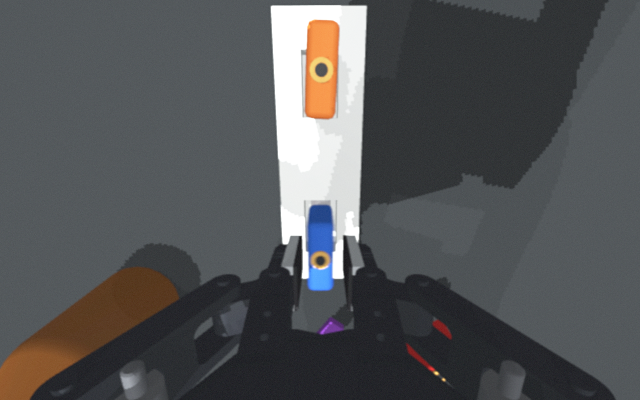

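Now the blue block (socket (320,261)) sits centred between the pads at columns 298 and 344. Closing gradually.

{"name": "step_arm", "arguments": {
  "moves": [
    {"jaw": 12,"dp": [0,0,0],"roll": 0},
    {"jaw": 12,"dp": [0,0,0],"roll": 0},
    {"jaw": 12,"dp": [0,0,0],"roll": 0}
  ],
  "force": 50
}}

```text
t: 5.85
tcp_pos: [0.5796, -0.2275, 0.038]
orientation: [[-0.971, 0.24, 0.01], [0.24, 0.971, -0.006], [-0.011, -0.004, -1.0]]
contact_force: [-0.3, -0.3, -1.0]
grip_width: 0.0132
```

{"name": "step_arm", "arguments": {
  "moves": [
    {"jaw": 11,"dp": [0,0,0],"roll": 0},
    {"jaw": 11,"dp": [0,0,0],"roll": 0}
  ],
  "force": 60
}}

```text
t: 6.05
tcp_pos: [0.5795, -0.2274, 0.0378]
orientation: [[-0.971, 0.24, 0.01], [0.24, 0.971, -0.006], [-0.011, -0.004, -1.0]]
contact_force: [-0.4, 0.5, -1.7]
grip_width: 0.0126
```

{"name": "step_arm", "arguments": {
  "moves": [
    {"jaw": 11,"dp": [0,0,-6],"roll": 0},
    {"jaw": 11,"dp": [0,0,-10],"roll": 0},
    {"jaw": 11,"dp": [0,0,-14],"roll": 0},
    {"jaw": 11,"dp": [0,0,0],"roll": 0}
  ]
}}

```text
t: 6.45
tcp_pos: [0.5794, -0.2272, 0.071]
orientation: [[-0.971, 0.24, 0.011], [0.24, 0.971, -0.006], [-0.012, -0.004, -1.0]]
contact_force: [-0.0, 0.1, -0.9]
grip_width: 0.0123
```

```bash
python3 look.py w6;  python3 blob.py w6
```

```text
6.45 [ 0.5794 -0.2272  0.071 ] xyaw 166.12 [-0.01  0.13 -0.86] 0.0123
blue [ 309  205   28   85 1473] [322.2 239.3] [[309.0, 205.0], [336.0, 205.0], [336.0, 289.0], [309.0, 289.0]]
orange [310 102  21  15  63] [318.4 112.3] [[307.0, 114.0], [310.0, 102.0], [332.0, 107.0], [329.0, 119.0]]
orange [332  50   2  34  37] [332.6  66.9] [[332.0, 50.0], [333.0, 50.0], [333.0, 83.0], [332.0, 83.0]]
orange [310  90   2  10  16] [310.5  94.6] [[310.0, 90.0], [311.0, 90.0], [311.0, 99.0], [310.0, 99.0]]
```

{"name": "step_arm", "arguments": {
  "moves": [
    {"jaw": 11,"dp": [0,0,-15],"roll": -5},
    {"jaw": 11,"dp": [0,0,-15],"roll": -5},
    {"jaw": 11,"dp": [0,30,0],"roll": 0},
    {"jaw": 11,"dp": [0,40,0],"roll": 0},
    {"jaw": 11,"dp": [0,40,0],"roll": 0},
    {"jaw": 11,"dp": [0,40,0],"roll": 0},
    {"jaw": 11,"dp": [0,40,0],"roll": 0},
    {"jaw": 11,"dp": [0,40,0],"roll": 0},
    {"jaw": 11,"dp": [0,30,0],"roll": 0},
    {"jaw": 11,"dp": [0,10,0],"roll": 0},
    {"jaw": 11,"dp": [0,0,0],"roll": 0}
  ]
}}

```text
t: 7.6
tcp_pos: [0.5943, 0.0519, 0.0982]
orientation: [[-0.998, 0.063, 0.009], [0.062, 0.998, -0.006], [-0.009, -0.005, -1.0]]
contact_force: [-0.1, -0.0, -1.3]
grip_width: 0.0125
```

```bash
python3 look.py w7; python3 blob.py w7; python3 -c "
import cv2
a=cv2.imread('pics/w7.png');cv2.imwrite('pics/w7c.png',cv2.resize(a[0:320,240:640],None,fx=2,fy=2,interpolation=cv2.INTER_CUBIC)[:600])
from h import *
c,s=pickle.load(open('pics/w5.pkl','rb'));print(s['orientation'].T@(wray('w5',320,261,.069)-s['tcp_pos'])*1000)"
```

```text
7.6 [0.5943 0.0519 0.0982] xyaw 176.42 [-0.08 -0.04 -1.32] 0.0125
blue [ 309  205   28   85 1636] [322.3 240.7] [[309.0, 205.0], [336.0, 205.0], [336.0, 289.0], [309.0, 289.0]]
[ -0.70920986  -0.5522172  -31.74892455]
```

View pics/w7c.png

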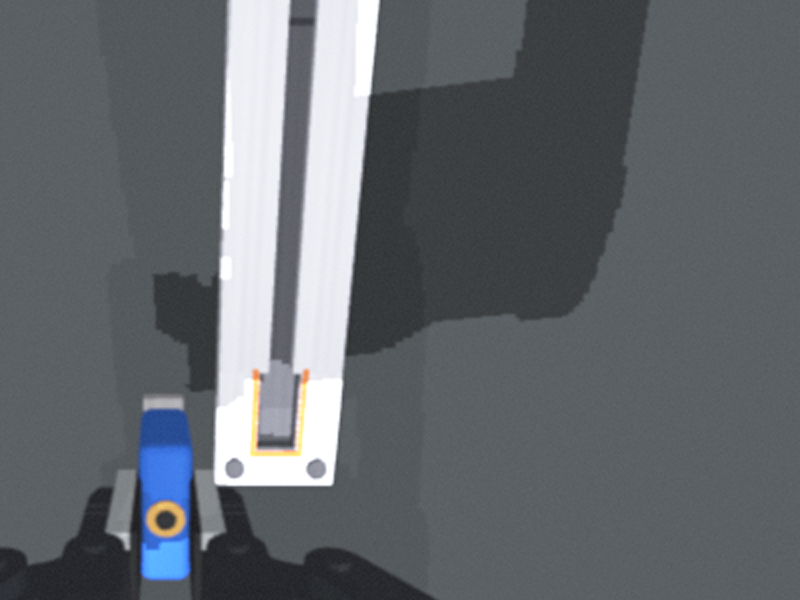

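The crop shows the stud held upright, socket at (166,519) and foot at (163,402). The window opening spans columns 258–301 and rows 372–452, with the slot running up to (302,22).

```bash
python3 - <<'E'
from h import *
f=lambda u,v,z:wray("w7",u/2-.25+240,v/2-.25,z)
c,s=pickle.load(open("pics/w7.pkl","rb"));R=s["orientation"];t=s["tcp_pos"]
P={k:f(*p,.02) for k,p in dict(bl=(254,455),br=(301,455),tl=(257,370),tr=(307,370),c0=(217,486),c1=(333,486),s0=(302,22),s1=(293,200),s2=(284,350)).items()}
for k,p in P.items(): print(k,p.round(4))
print("win",(P["bl"]+P["br"]+P["tl"]+P["tr"])/4,"wid",np.linalg.norm(P["bl"]-P["br"]),np.linalg.norm(P["tl"]-P["tr"]),"len",np.linalg.norm(P["bl"]-P["tl"]))
e=(P["c0"]+P["c1"])/2;d=P["s0"]-P["s2"];y=np.arctan2(d[1],d[0]);print("end",e,"wid",np.linalg.norm(P["c0"]-P["c1"]),"slot yaw",np.degrees(y))
u=np.array([np.cos(y),np.sin(y),0]);w=e+.035*u;print("win from end",w,"at slot line",P["s2"])
st=f(166,519,t[2]+.0317);print("stud",st,R.T@(st-t)*1000)
E
```

```text
bl [0.6235 0.0916 0.02  ]
br [0.6249 0.1133 0.02  ]
tl [0.5832 0.0936 0.02  ]
tr [0.5845 0.1156 0.02  ]
c0 [0.6382 0.0739 0.02  ]
c1 [0.6415 0.1284 0.02  ]
s0 [0.4505 0.1124 0.02  ]
s1 [0.5131 0.1092 0.02  ]
s2 [0.5749 0.1055 0.02  ]
win [0.60401436 0.10350725 0.02      ] wid 0.021731917950617075 0.022082055519070835 len 0.04043778487456976
end [0.6398571  0.10116295 0.02      ] wid 0.05457173575187947 slot yaw 176.84018037085573
win from end [0.60491031 0.1030922  0.02      ] at slot line [0.57487727 0.10548849 0.02      ]
stud [0.59394685 0.05292131 0.12992897] [  0.16874813   0.86757361 -31.70805541]
```

{"name": "step_arm", "arguments": {
  "moves": [
    {"jaw": 11,"dp": [-3,26,0],"roll": 0},
    {"jaw": 11,"dp": [-3,25,0],"roll": 0},
    {"jaw": 11,"dp": [0,0,15],"roll": -0.3},
    {"jaw": 11,"dp": [0,0,12],"roll": 0},
    {"jaw": 11,"dp": [0,0,5],"roll": 0},
    {"jaw": 11,"dp": [0,0,0],"roll": 0}
  ]
}}

```text
t: 8.25
tcp_pos: [0.6042, 0.0948, 0.063]
orientation: [[-0.998, 0.064, 0.008], [0.064, 0.998, -0.008], [-0.008, -0.007, -1.0]]
contact_force: [-0.0, -1.0, -0.4]
grip_width: 0.0122
```

```bash
python3 look.py w8; python3 blob.py w8; python3 -c "
import cv2
a=cv2.imread('pics/w8.png');cv2.imwrite('pics/w8c.png',cv2.resize(a[100:300,220:420],None,fx=3,fy=3,interpolation=cv2.INTER_CUBIC)[:600])"
```

```text
8.25 [0.6042 0.0948 0.063 ] xyaw 176.31 [-0.03 -1.02 -0.41] 0.0122
blue [ 309  205   28   85 1551] [322.5 240.5] [[309.0, 205.0], [336.0, 205.0], [336.0, 289.0], [309.0, 289.0]]
```

View pics/w8c.png

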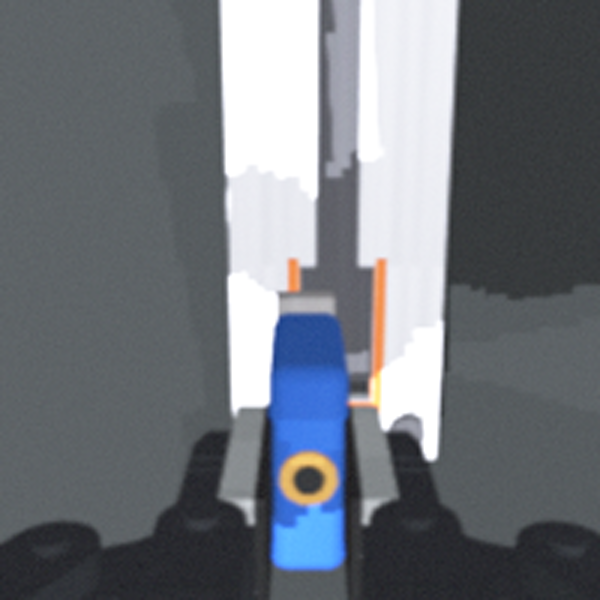

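The window's orange sides are at columns 293 and 381 (row 262), centre 338. The foot's front end is at (307,300), so it needs about 7–8 mm more in +y. Computing it.

```bash
python3 - <<'E'
from h import *
f=lambda u,v,z:wray("w8",(u+.5)/3-.5+220,(v+.5)/3-.5+100,z)
c,s=pickle.load(open("pics/w8.pkl","rb"));R=s["orientation"];t=s["tcp_pos"]
T=lambda p:(R.T@(p-t)*1000).round(2)
a=f(289,260,.02);b=f(387,260,.02);d=f(381,405,.02)
print(T(a),T(b),T(d))
print("slot", T((f(318,200,.02)+f(358,200,.02))/2),T((f(319,40,.02)+f(361,40,.02))/2))
for z in(.034,.037,.04):print("foot front top",z,T(f(279,293,z)),T(f(336,293,z)))
print("sock",T(f(308,480,t[2]+.0317)))
E
```

```text
[21.43 -4.07 42.9 ] [21.48 20.64 42.72] [-18.17  20.13  43.05]
slot [36.7   8.13 42.69] [74.46  8.19 42.37]
foot front top 0.034 [16.69 -6.19 28.96] [16.72  7.37 28.86]
foot front top 0.037 [17.54 -6.08 25.95] [17.57  7.26 25.85]
foot front top 0.04 [18.38 -5.98 22.94] [18.41  7.16 22.84]
sock [ -0.06   0.67 -31.71]
```

{"name": "step_arm", "arguments": {
  "moves": [
    {"jaw": 11,"dp": [1,5,0],"roll": -0.3},
    {"jaw": 11,"dp": [0,2.5,0],"roll": 0},
    {"jaw": 11,"dp": [0,0,0],"roll": 0}
  ]
}}

```text
t: 8.6
tcp_pos: [0.6042, 0.102, 0.0645]
orientation: [[-0.998, 0.06, 0.009], [0.06, 0.998, -0.008], [-0.01, -0.007, -1.0]]
contact_force: [1.0, -0.1, -0.5]
grip_width: 0.012
```

{"name": "step_arm", "arguments": {
  "moves": [
    {"jaw": 11,"dp": [0.5,0.7,6],"roll": 0},
    {"jaw": 11,"dp": [0,0.3,5],"roll": 0},
    {"jaw": 11,"dp": [0,0,4],"roll": 0}
  ]
}}

```text
t: 8.9
tcp_pos: [0.6043, 0.1032, 0.0495]
orientation: [[-0.998, 0.06, 0.011], [0.06, 0.998, -0.008], [-0.012, -0.007, -1.0]]
contact_force: [0.6, -0.3, -0.9]
grip_width: 0.0123
```

{"name": "step_arm", "arguments": {
  "moves": [
    {"jaw": 11,"dp": [0,0,3],"roll": 0},
    {"jaw": 11,"dp": [0,0,2],"roll": 0}
  ]
}}

```text
t: 9.1
tcp_pos: [0.6041, 0.1032, 0.0432]
orientation: [[-0.998, 0.06, 0.01], [0.059, 0.998, -0.008], [-0.011, -0.007, -1.0]]
contact_force: [0.4, -0.5, -1.0]
grip_width: 0.0119
```

{"name": "step_arm", "arguments": {
  "moves": [
    {"jaw": 11,"dp": [0,0,2],"roll": 0},
    {"jaw": 11,"dp": [0,0,1],"roll": 0},
    {"jaw": 11,"dp": [0,0,0],"roll": 0}
  ]
}}

```text
t: 9.4
tcp_pos: [0.604, 0.1031, 0.0395]
orientation: [[-0.998, 0.06, 0.01], [0.06, 0.998, -0.008], [-0.01, -0.007, -1.0]]
contact_force: [0.2, -0.5, -0.5]
grip_width: 0.0123
```

{"name": "step_arm", "arguments": {
  "moves": [
    {"jaw": 11,"dp": [0,0,1],"roll": 0},
    {"jaw": 11,"dp": [0,0,0],"roll": 0}
  ]
}}

```text
t: 9.6
tcp_pos: [0.6042, 0.1031, 0.0389]
orientation: [[-0.998, 0.06, 0.01], [0.06, 0.998, -0.008], [-0.011, -0.007, -1.0]]
contact_force: [0.6, -0.3, -1.5]
grip_width: 0.0122
```

{"name": "step_arm", "arguments": {
  "moves": [
    {"jaw": 11,"dp": [0,0,1],"roll": 0},
    {"jaw": 11,"dp": [0,0,0],"roll": 0}
  ]
}}

```text
t: 9.8
tcp_pos: [0.6048, 0.1031, 0.0389]
orientation: [[-0.998, 0.06, 0.012], [0.06, 0.998, -0.008], [-0.012, -0.007, -1.0]]
contact_force: [0.0, -0.3, -1.5]
grip_width: 0.0121
```

Floor felt at TCP z≈0.0389, so the foot is in the channel. I'll lift 1 mm and slide.

{"name": "step_arm", "arguments": {
  "moves": [
    {"jaw": 11,"dp": [0,0,-1.3],"roll": 0},
    {"jaw": 11,"dp": [3,0,0],"roll": 0},
    {"jaw": 11,"dp": [4,0,0],"roll": 0},
    {"jaw": 11,"dp": [4,0,0],"roll": 0},
    {"jaw": 11,"dp": [4,0,0],"roll": 0}
  ]
}}

```text
t: 10.3
tcp_pos: [0.5885, 0.104, 0.0397]
orientation: [[-0.998, 0.06, 0.011], [0.06, 0.998, -0.008], [-0.012, -0.007, -1.0]]
contact_force: [-0.5, -0.1, -1.3]
grip_width: 0.012
```

{"name": "step_arm", "arguments": {
  "moves": [
    {"jaw": 11,"dp": [5,0,-0.1],"roll": 0},
    {"jaw": 11,"dp": [5,0,-0.1],"roll": 0},
    {"jaw": 11,"dp": [5,0,-0.1],"roll": 0},
    {"jaw": 11,"dp": [5,0,-0.1],"roll": 0},
    {"jaw": 11,"dp": [5,0,-0.1],"roll": 0},
    {"jaw": 11,"dp": [5,0,-0.1],"roll": 0}
  ]
}}

```text
t: 10.9
tcp_pos: [0.5556, 0.106, 0.0399]
orientation: [[-0.998, 0.06, 0.011], [0.06, 0.998, -0.008], [-0.012, -0.007, -1.0]]
contact_force: [0.4, -0.4, -0.9]
grip_width: 0.0119
```

{"name": "step_arm", "arguments": {
  "moves": [
    {"jaw": 11,"dp": [5,0,-0.1],"roll": 0},
    {"jaw": 11,"dp": [5,0,-0.1],"roll": 0},
    {"jaw": 11,"dp": [4,0,-0.1],"roll": 0},
    {"jaw": 11,"dp": [4,0,-0.1],"roll": 0}
  ]
}}

```text
t: 11.3
tcp_pos: [0.5359, 0.1072, 0.0402]
orientation: [[-0.998, 0.06, 0.011], [0.06, 0.998, -0.008], [-0.012, -0.007, -1.0]]
contact_force: [0.7, 0.0, -1.9]
grip_width: 0.0126
```

{"name": "step_arm", "arguments": {
  "moves": [
    {"jaw": 11,"dp": [3,0,0],"roll": 0},
    {"jaw": 11,"dp": [3,0,0],"roll": 0},
    {"jaw": 11,"dp": [3,0,0],"roll": 0}
  ]
}}

```text
t: 11.6
tcp_pos: [0.5261, 0.1078, 0.0402]
orientation: [[-0.998, 0.06, 0.012], [0.06, 0.998, -0.008], [-0.012, -0.007, -1.0]]
contact_force: [0.1, 0.3, -1.1]
grip_width: 0.0124
```

{"name": "step_arm", "arguments": {
  "moves": [
    {"jaw": 11,"dp": [3,0,0],"roll": 0},
    {"jaw": 11,"dp": [3,0,0],"roll": 0}
  ]
}}

```text
t: 11.8
tcp_pos: [0.5196, 0.1082, 0.0401]
orientation: [[-0.998, 0.06, 0.011], [0.06, 0.998, -0.008], [-0.012, -0.007, -1.0]]
contact_force: [-0.9, -0.6, -1.7]
grip_width: 0.0124
```

{"name": "step_arm", "arguments": {
  "moves": [
    {"jaw": 11,"dp": [2.5,0,0],"roll": 0},
    {"jaw": 11,"dp": [2.5,0,0],"roll": 0}
  ]
}}

```text
t: 12.0
tcp_pos: [0.5141, 0.1085, 0.04]
orientation: [[-0.998, 0.06, 0.011], [0.059, 0.998, -0.008], [-0.012, -0.007, -1.0]]
contact_force: [0.0, -0.1, -1.1]
grip_width: 0.0118
```

{"name": "step_arm", "arguments": {
  "moves": [
    {"jaw": 11,"dp": [2.5,0,0],"roll": 0},
    {"jaw": 11,"dp": [2.5,0,0],"roll": 0}
  ]
}}

```text
t: 12.2
tcp_pos: [0.5087, 0.1088, 0.04]
orientation: [[-0.998, 0.06, 0.012], [0.06, 0.998, -0.008], [-0.012, -0.007, -1.0]]
contact_force: [-0.1, -0.2, -1.3]
grip_width: 0.0122
```

{"name": "step_arm", "arguments": {
  "moves": [
    {"jaw": 11,"dp": [2,0,0],"roll": 0},
    {"jaw": 11,"dp": [2,0,0],"roll": 0}
  ]
}}

```text
t: 12.4
tcp_pos: [0.5043, 0.1091, 0.0399]
orientation: [[-0.998, 0.06, 0.011], [0.06, 0.998, -0.008], [-0.012, -0.007, -1.0]]
contact_force: [0.5, -0.1, -0.7]
grip_width: 0.012
```

{"name": "step_arm", "arguments": {
  "moves": [
    {"jaw": 11,"dp": [2,0,0],"roll": 0},
    {"jaw": 11,"dp": [2,0,0],"roll": 0}
  ]
}}

```text
t: 12.6
tcp_pos: [0.5, 0.1093, 0.0399]
orientation: [[-0.998, 0.06, 0.012], [0.06, 0.998, -0.008], [-0.012, -0.007, -1.0]]
contact_force: [-0.4, 0.5, -1.7]
grip_width: 0.0122
```

{"name": "step_arm", "arguments": {
  "moves": [
    {"jaw": 11,"dp": [2,0,0],"roll": 0},
    {"jaw": 11,"dp": [2,0,0],"roll": 0}
  ]
}}

```text
t: 12.8
tcp_pos: [0.4956, 0.1096, 0.0398]
orientation: [[-0.998, 0.06, 0.012], [0.06, 0.998, -0.008], [-0.012, -0.007, -1.0]]
contact_force: [-0.7, 0.9, -1.8]
grip_width: 0.0123
```

{"name": "step_arm", "arguments": {
  "moves": [
    {"jaw": 11,"dp": [2,0,0],"roll": 0},
    {"jaw": 11,"dp": [2,0,0],"roll": 0}
  ]
}}

```text
t: 13.0
tcp_pos: [0.4913, 0.1098, 0.0398]
orientation: [[-0.998, 0.06, 0.012], [0.06, 0.998, -0.008], [-0.012, -0.007, -1.0]]
contact_force: [-0.9, 1.1, -2.2]
grip_width: 0.0123
```

{"name": "step_arm", "arguments": {
  "moves": [
    {"jaw": 11,"dp": [2,0.2,-0.1],"roll": 0},
    {"jaw": 11,"dp": [2,0.2,-0.1],"roll": 0}
  ]
}}

```text
t: 13.2
tcp_pos: [0.487, 0.1105, 0.0399]
orientation: [[-0.998, 0.06, 0.012], [0.06, 0.998, -0.008], [-0.012, -0.007, -1.0]]
contact_force: [-0.0, 0.3, -0.7]
grip_width: 0.0119
```

{"name": "step_arm", "arguments": {
  "moves": [
    {"jaw": 11,"dp": [2,0,0],"roll": 0},
    {"jaw": 11,"dp": [2,0,0],"roll": 0}
  ]
}}

```text
t: 13.4
tcp_pos: [0.4826, 0.1108, 0.0399]
orientation: [[-0.998, 0.06, 0.012], [0.06, 0.998, -0.008], [-0.012, -0.007, -1.0]]
contact_force: [-0.3, 0.7, -2.3]
grip_width: 0.0123
```

{"name": "step_arm", "arguments": {
  "moves": [
    {"jaw": 11,"dp": [2,0,0],"roll": 0},
    {"jaw": 11,"dp": [2,0,0],"roll": 0}
  ]
}}

```text
t: 13.6
tcp_pos: [0.4783, 0.1111, 0.0398]
orientation: [[-0.998, 0.06, 0.012], [0.06, 0.998, -0.008], [-0.012, -0.007, -1.0]]
contact_force: [-0.8, -0.6, -2.0]
grip_width: 0.0125
```

{"name": "step_arm", "arguments": {
  "moves": [
    {"jaw": 11,"dp": [2,0,0],"roll": 0},
    {"jaw": 11,"dp": [2,0,0],"roll": 0}
  ]
}}

```text
t: 13.8
tcp_pos: [0.4739, 0.1113, 0.0398]
orientation: [[-0.998, 0.06, 0.012], [0.06, 0.998, -0.008], [-0.012, -0.007, -1.0]]
contact_force: [0.4, 0.4, -1.0]
grip_width: 0.0124
```

Rail x is now about +45, with no stop yet. Continuing.

{"name": "step_arm", "arguments": {
  "moves": [
    {"jaw": 11,"dp": [2,0,0],"roll": 0},
    {"jaw": 11,"dp": [2,0,0],"roll": 0}
  ]
}}

```text
t: 14.0
tcp_pos: [0.4695, 0.1116, 0.0397]
orientation: [[-0.998, 0.06, 0.012], [0.06, 0.998, -0.008], [-0.012, -0.007, -1.0]]
contact_force: [0.5, 0.3, -2.0]
grip_width: 0.0119
```

{"name": "step_arm", "arguments": {
  "moves": [
    {"jaw": 11,"dp": [2,0,0],"roll": 0},
    {"jaw": 11,"dp": [2,0,0],"roll": 0}
  ]
}}

```text
t: 14.2
tcp_pos: [0.4652, 0.1119, 0.0397]
orientation: [[-0.998, 0.06, 0.012], [0.06, 0.998, -0.008], [-0.012, -0.007, -1.0]]
contact_force: [0.4, -0.3, -1.2]
grip_width: 0.0122
```

{"name": "step_arm", "arguments": {
  "moves": [
    {"jaw": 11,"dp": [2,0,0],"roll": 0},
    {"jaw": 11,"dp": [2,0,0],"roll": 0}
  ]
}}

```text
t: 14.4
tcp_pos: [0.4617, 0.1121, 0.0401]
orientation: [[-0.998, 0.06, 0.014], [0.06, 0.998, -0.008], [-0.014, -0.007, -1.0]]
contact_force: [9.5, -1.1, -2.3]
grip_width: 0.0121
```

{"name": "step_arm", "arguments": {
  "moves": [
    {"jaw": 11,"dp": [2,0,0],"roll": 0},
    {"jaw": 11,"dp": [2,0,0],"roll": 0}
  ]
}}

```text
t: 14.6
tcp_pos: [0.4594, 0.1122, 0.0408]
orientation: [[-0.998, 0.06, 0.019], [0.059, 0.998, -0.008], [-0.02, -0.007, -1.0]]
contact_force: [9.9, -1.3, -6.0]
grip_width: 0.0122
```

{"name": "step_arm", "arguments": {
  "moves": [
    {"jaw": 11,"dp": [-2,0,0.3],"roll": 0},
    {"jaw": 11,"dp": [-2,-0.3,0.2],"roll": 0},
    {"jaw": 11,"dp": [0,-0.3,0],"roll": 0}
  ]
}}

```text
t: 14.9
tcp_pos: [0.4635, 0.1113, 0.0406]
orientation: [[-0.998, 0.06, 0.02], [0.059, 0.998, -0.008], [-0.021, -0.007, -1.0]]
contact_force: [0.3, -0.4, -1.3]
grip_width: 0.0122
```

{"name": "step_arm", "arguments": {
  "moves": [
    {"jaw": 11,"dp": [1,0,0],"roll": 0}
  ]
}}

```text
t: 15.0
tcp_pos: [0.4624, 0.1113, 0.0404]
orientation: [[-0.998, 0.06, 0.02], [0.059, 0.998, -0.008], [-0.02, -0.007, -1.0]]
contact_force: [0.1, -0.9, -1.9]
grip_width: 0.0122
```

{"name": "step_arm", "arguments": {
  "moves": [
    {"jaw": 11,"dp": [1,0,0],"roll": 0}
  ]
}}

```text
t: 15.1
tcp_pos: [0.4612, 0.1113, 0.0403]
orientation: [[-0.998, 0.06, 0.019], [0.06, 0.998, -0.008], [-0.02, -0.007, -1.0]]
contact_force: [-0.2, 0.2, -1.3]
grip_width: 0.0125
```

{"name": "step_arm", "arguments": {
  "moves": [
    {"jaw": 11,"dp": [1,0,0],"roll": 0}
  ]
}}

```text
t: 15.2
tcp_pos: [0.4604, 0.1114, 0.0404]
orientation: [[-0.998, 0.06, 0.02], [0.06, 0.998, -0.008], [-0.02, -0.007, -1.0]]
contact_force: [3.2, -0.2, -0.7]
grip_width: 0.0122
```

{"name": "step_arm", "arguments": {
  "moves": [
    {"jaw": 11,"dp": [0.7,0,0],"roll": 0}
  ]
}}

```text
t: 15.3
tcp_pos: [0.46, 0.1114, 0.0406]
orientation: [[-0.998, 0.06, 0.021], [0.06, 0.998, -0.008], [-0.022, -0.007, -1.0]]
contact_force: [5.5, -1.0, -3.6]
grip_width: 0.0126
```

Stop confirmed: contact onset repeats at TCP x≈0.461 whatever the lateral offset, about rail x +58. Easing back 4 mm from onset.

{"name": "step_arm", "arguments": {
  "moves": [
    {"jaw": 11,"dp": [-2.5,0,0],"roll": 0},
    {"jaw": 11,"dp": [-2,0,0],"roll": 0},
    {"jaw": 11,"dp": [0,0,0],"roll": 0}
  ]
}}

```text
t: 15.6
tcp_pos: [0.4643, 0.1112, 0.0406]
orientation: [[-0.998, 0.06, 0.02], [0.06, 0.998, -0.008], [-0.021, -0.007, -1.0]]
contact_force: [-0.1, -0.5, -1.9]
grip_width: 0.0122
```

{"name": "step_arm", "arguments": {
  "moves": [
    {"jaw": 11,"dp": [-0.4,0,0.2],"roll": 4},
    {"jaw": 11,"dp": [0,0,0],"roll": 5}
  ]
}}

```text
t: 15.8
tcp_pos: [0.4645, 0.1112, 0.0401]
orientation: [[-0.976, 0.218, 0.019], [0.218, 0.976, -0.008], [-0.02, -0.004, -1.0]]
contact_force: [0.4, -0.0, -1.5]
grip_width: 0.0123
```

{"name": "step_arm", "arguments": {
  "moves": [
    {"jaw": 11,"dp": [0,0,0],"roll": 6},
    {"jaw": 11,"dp": [0,0,0],"roll": 5}
  ]
}}

```text
t: 16.0
tcp_pos: [0.4641, 0.1112, 0.0398]
orientation: [[-0.913, 0.408, 0.017], [0.407, 0.913, -0.008], [-0.019, -0.0, -1.0]]
contact_force: [0.1, -0.6, -0.3]
grip_width: 0.012
```

{"name": "step_arm", "arguments": {
  "moves": [
    {"jaw": 11,"dp": [-0.4,0.2,-0.4],"roll": 6},
    {"jaw": 11,"dp": [0,0,0],"roll": 6}
  ]
}}

```text
t: 16.2
tcp_pos: [0.4643, 0.1112, 0.04]
orientation: [[-0.803, 0.595, 0.016], [0.595, 0.804, -0.008], [-0.018, 0.003, -1.0]]
contact_force: [-1.3, 0.6, -0.7]
grip_width: 0.0122
```

{"name": "step_arm", "arguments": {
  "moves": [
    {"jaw": 11,"dp": [0,0,-0.2],"roll": 6},
    {"jaw": 11,"dp": [0,0,0],"roll": 6}
  ]
}}

```text
t: 16.4
tcp_pos: [0.464, 0.1112, 0.04]
orientation: [[-0.655, 0.755, 0.015], [0.755, 0.656, -0.008], [-0.016, 0.006, -1.0]]
contact_force: [0.3, 0.5, -1.7]
grip_width: 0.0123
```

{"name": "step_arm", "arguments": {
  "moves": [
    {"jaw": 11,"dp": [0,0,-0.2],"roll": 6},
    {"jaw": 11,"dp": [0,0,0],"roll": 6}
  ]
}}

```text
t: 16.6
tcp_pos: [0.4637, 0.1113, 0.0399]
orientation: [[-0.476, 0.879, 0.014], [0.879, 0.476, -0.008], [-0.014, 0.008, -1.0]]
contact_force: [0.4, -0.0, -1.2]
grip_width: 0.0124
```

{"name": "step_arm", "arguments": {
  "moves": [
    {"jaw": 11,"dp": [-0.3,0.5,-0.2],"roll": 6},
    {"jaw": 11,"dp": [0,0,0],"roll": 6}
  ]
}}

```text
t: 16.8
tcp_pos: [0.464, 0.1113, 0.0399]
orientation: [[-0.274, 0.962, 0.013], [0.962, 0.274, -0.008], [-0.011, 0.01, -1.0]]
contact_force: [-0.3, -0.3, -1.5]
grip_width: 0.012
```

{"name": "step_arm", "arguments": {
  "moves": [
    {"jaw": 11,"dp": [0,0,-0.1],"roll": 6},
    {"jaw": 11,"dp": [0,0,0],"roll": 4}
  ]
}}

```text
t: 17.0
tcp_pos: [0.4636, 0.1112, 0.0397]
orientation: [[-0.094, 0.995, 0.011], [0.996, 0.094, -0.008], [-0.009, 0.011, -1.0]]
contact_force: [0.4, -0.4, -1.3]
grip_width: 0.0119
```

{"name": "step_arm", "arguments": {
  "moves": [
    {"jaw": 11,"dp": [0,0.3,0],"roll": 5},
    {"jaw": 11,"dp": [0,0,0],"roll": 3},
    {"jaw": 11,"dp": [0,0,0],"roll": 0}
  ]
}}

```text
t: 17.3
tcp_pos: [0.4635, 0.1113, 0.0394]
orientation: [[0.053, 0.999, 0.01], [0.999, -0.053, -0.008], [-0.007, 0.01, -1.0]]
contact_force: [0.0, 0.1, -1.0]
grip_width: 0.0121
```

{"name": "step_arm", "arguments": {
  "moves": [
    {"jaw": 11,"dp": [0,0,0.7],"roll": 0},
    {"jaw": 11,"dp": [0,0,0.4],"roll": 0}
  ]
}}

```text
t: 17.5
tcp_pos: [0.4638, 0.1112, 0.0389]
orientation: [[0.05, 0.999, 0.01], [0.999, -0.05, -0.008], [-0.008, 0.011, -1.0]]
contact_force: [-2.3, -1.0, 6.5]
grip_width: 0.0122
```

Turned to yaw 87° with foot on the floor. Releasing and backing up.

{"name": "step_arm", "arguments": {
  "moves": [
    {"jaw": 20,"dp": [0,0,0],"roll": 0},
    {"jaw": 30,"dp": [0,0,0],"roll": 0},
    {"jaw": 40,"dp": [0,0,0],"roll": 0},
    {"jaw": 40,"dp": [0,0,-10],"roll": 0},
    {"jaw": 40,"dp": [0,0,-30],"roll": 0},
    {"jaw": 40,"dp": [0,0,-40],"roll": 0},
    {"jaw": 40,"dp": [0,0,-30],"roll": 0},
    {"jaw": 40,"dp": [0,0,0],"roll": 0}
  ]
}}

```text
t: 18.3
tcp_pos: [0.4619, 0.1121, 0.155]
orientation: [[0.046, 0.999, 0.009], [0.999, -0.046, -0.008], [-0.008, 0.009, -1.0]]
contact_force: [0.7, 0.5, -0.7]
grip_width: 0.0398
```

```bash
python3 look.py w9; python3 - <<'E'
from h import *
a=cv2.imread("pics/w9.png");t=optics.get_image("top");s=optics.get_image("scene")
cv2.imwrite("pics/top9.png",t);cv2.imwrite("pics/scene9.png",s)
S=cv2.resize(s[100:290,100:480],None,fx=1,fy=1)
A=cv2.resize(a[60:310,220:420],(400,500),interpolation=cv2.INTER_CUBIC)
B=cv2.resize(s[170:250,310:390],(400,400),interpolation=cv2.INTER_CUBIC)
B=np.vstack([B,cv2.resize(s[160:280,100:260],(400,200))[:100*2]])
cv2.imwrite("pics/fin.png",np.hstack([cv2.copyMakeBorder(A,0,100,0,0,0),B]))
E
```

```text
18.3 [0.4619 0.1121 0.155 ] xyaw 87.39 [ 0.74  0.5  -0.66] 0.0398
```

View pics/fin.png

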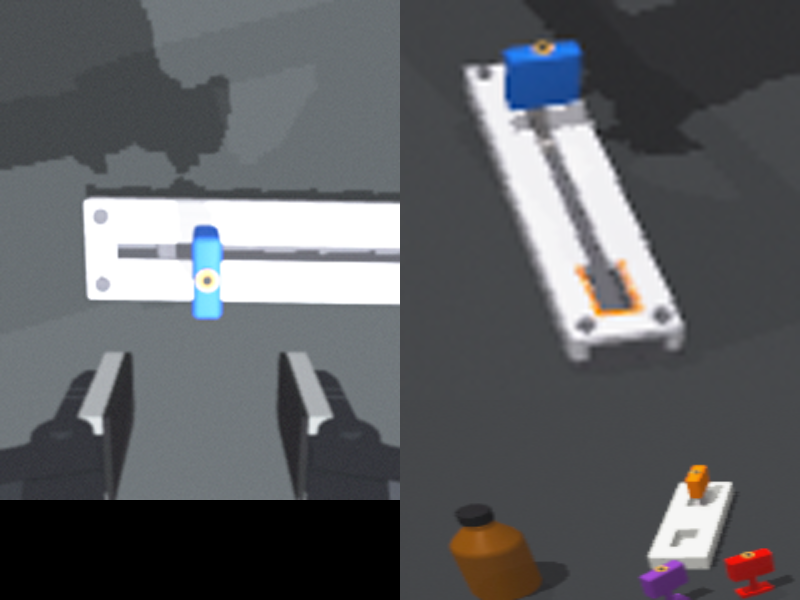

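The stud stands upright and square across the slot (socket at (207,281) in the wrist crop). The spare is in its pocket, the bottle is standing, and the gripper is clear. One numeric check, then I'll hand in.

```bash
python3 - <<'E'
from h import *
print(wray("w9",323.3,200.3,.070))
a=cv2.imread("pics/top0.png").astype(int);b=cv2.imread("pics/top9.png").astype(int)
for n,(x,y) in dict(jar=(170,212),amber=(468,184),spare=(402,229)).items():
    print(n,np.abs(a-b)[y-14:y+14,x-14:x+14].mean())
print(workorder.job_done())
E
```

```text
[0.46354031 0.11014434 0.07      ]
jar 1.6526360544217686
amber 1.4876700680272108
spare 0.8796768707482994
the job is handed in; nothing more can be done
None
```

I mounted the blue stud in the rail and handed the job in at about 18.5 s on the robot's clock. The hand-in gave no verdict, so the result rests on my own checks.

- **Insertion and slide:** I lowered the foot through the window and felt the channel floor. I then slid it about 143 mm along the rail to the stop, at roughly rail x +58 mm. The highest push I read was about 10 N.
- **Locking:** I eased back about 4 mm from first contact, and the stud turned clockwise about 90° with no resistance. I set it on the floor, let go and withdrew.
- **Last checks:** In the final pictures the stud stands upright and square across the slot, with its socket at (0.4635, 0.110), which is about 1 mm from the slot's middle line as I measured it. The spare, jar and bottle look unchanged from the first top view.
- **What went wrong:**
  - **First grasp:** It missed, because the arm was about 15 mm too high when the jaws closed, for a reason I didn't find. I opened, re-measured and gripped again; the stud stayed in its pocket.
  - **Stop:** One extra move was sent after first contact. The force stayed near 10 N and the stud shifted about 1 mm in the grip. I then backed off and touched the stop again to find it properly.
  - **Grip width:** It read about 12 mm on the 14 mm block, but the hold was steady throughout.

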